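# Tuck the flashing under the lapped shingles of a nesting-box roof and hold it down

### The job

Slide the orange transport lock on the nesting-box roof panel all the way to its other end stop, so that its steel tooth leaves the mouth under the shingles. Then pick up the copper flashing strip by its wooden batten and tuck its thin edge squarely 2 to 4 cm under the middle of the loose lapped shingle course without lifting the shingles, and press it flat down on the board with a firm push. Finish while still gripping the strip and pressing it down: do not let go; leave the tape roll, the pliers and the green cup where they are.

Things in the scene. Friction and masses are not known exactly. Their poses are not given: they have to be found in the camera images.
- roof_panel: Plywood roof panel, fixed flat on the table: 240 mm along y, 12 mm thick, x -95 to +115 mm. Origin: on the table below the middle of the loose shingle course's front edge; x points in under the shingles, y along that edge. Fixed upper course: x 58 to 114 mm, top 32 mm above the table; it carries the aluminium lock track. A batten closes the gap behind x = 78 mm.
- mouth (a point): Point on the board's top (12 mm above the table) right below the middle of the loose course's front edge; axes as the panel's. The loose course (four brown shingles joined side by side, 6 mm thick) spans x 0 to 75 mm, y -115 to +114 mm from here; its underside is 8 mm above the board, its top 14 mm.
- shingle_lift (a joint): Angle (rad) by which the loose shingle course is lifted about its hinge at x = 75 mm in the panel's frame; 0 lying as found; 0.067 rad lifts its front edge 5 mm. It is light (100 g) and falls back by itself, helped by a weak spring.
- lock_slide (a joint): Travel (m) of the transport lock along the panel's -y: end stops at 0 and 0.110; starts at 0 to 0.03, wanted at 0.110. Moves at about 2 N, stays where left. A flat steel arm at the knob's y (panel y = +22 mm minus travel; 12 mm wide, top 43 mm above the table) runs over the shingles to a tooth before the mouth (panel x -11 to -5 mm, 15 to 43 mm above the table).
- lock_knob (a point): Centre of the lock's orange knob, an upright block 14 mm along the panel's x, 30 mm along its y, 30 mm tall; the point is 57 mm above the table, at x = 90 mm in the panel's frame. Pinch it from above across its 14 mm, or push its end. Below it is a black foot 26 x 34 mm, 6 mm high.
- flashing: Loose copper flashing strip, about 120 g, starts flat on the table. Origin: underside, below the middle of its upright wooden batten; x along the flat tongue to its thin edge, y along the strip (90 mm). Tongue 4 mm thick to x = 50 mm, then 3 mm to its edge at x = 61 mm. Brown wooden batten: 12 mm thick (x -6 to +6 mm), 90 mm long, top 50 mm above the underside.
- flashing_grip (a point): Centre of the flashing's batten, 27 mm above the strip's underside, 23 mm below the batten's top: take it across its 12 mm (along its x), from above. Axes as the strip's.
- flashing_lip (a point): Middle of the thin edge of the flashing's tongue, on its underside. Axes as the strip's.
- tape_roll: Roll of beige tape lying flat, 106 mm across, 25 mm high; origin at the centre of its underside. Leave alone.
- pliers: Pliers with black handles, 147 x 59 x 12 mm, lying; origin at the centre of the underside. Leave alone.
- green_cup: Small green cup, 64 mm across, 50 mm high; origin at the centre of its underside. Leave alone.

How it is judged:
On the way, in this order (a step that is already met when the one before it is completed fails the run):
1. the transport lock is slid to its far end stop (value of joint lock_slide above 0.103 m), for 0.2 s.
2. the flashing's thin edge is under the loose shingle course (x of flashing_lip in the frame of roof_panel between 0.015 and 0.045 m and y of flashing_lip in the frame of roof_panel between -0.02 and 0.02 m and z of flashing_lip in the frame of roof_panel below 0.0175 m and angle between the x axis of flashing and the x axis of roof_panel, either way round below 0.12 rad), for 0.2 s.
At the end, for the whole second after the job is handed in: Lock within 7 mm of its far stop; flashing edge 15-45 mm under the shingle edge, within 20 mm of its middle, square within 0.12 rad, under 2.5 mm above the board, tilt under 0.06 rad, pressed on the board over 4 N by fingers still on it (over 2 N), at rest; shingles down (under 0.02 rad) (all of step 2 and value of joint lock_slide above 0.103 m and z of flashing_lip in the frame of roof_panel below 0.0145 m and angle between flashing's own z axis and vertical below 0.06 rad and value of joint shingle_lift below 0.02 rad and contact force between flashing and roof_panel above 4 N and contact force between the fingers and flashing above 2 N and linear speed of flashing below 0.02 m/s); the arm keeps its last pose, push and grip.
It fails at once if the shingle course is lifted (over 0.07 rad, about 5 mm at its edge) (value of joint shingle_lift above 0.07 rad).
It fails at once if the tape roll, the pliers or the green cup is moved more than 20 mm (distance of any of tape_roll, pliers, green_cup from where it was at the start of the episode above 0.02 m).
It also fails if it takes over 54 s, if anything falls off the work surface, if the arm or the gripper's body presses on something with over 40 N, if the wrist force passes 120 N, or if a joint passes its speed limit or range.

### The arm

A 7-joint arm with a two-finger parallel gripper is mounted at the origin on a cart in front of the work surface, level with it; the furniture and walls round the work are solid. World frame = base frame: x ahead of the robot, y to its left, z up, the work surface at z = 0. Lengths are in m, angles in rad, forces in N, time in s.
With the tool pointing down it reaches from about 0.4 to 0.85 m from the base axis. Payload 4.5 kg.
Tool frame: the origin (TCP) lies midway between the tips of the shut fingers; the grasp point (between the pads) lies 19 mm behind it; z points along the fingers, y is the direction in which the jaws open and shut (so a half turn about z gives the same grasp; the last joint's range is limited). The gripper opens to 88 mm and grips with 3 to 60 N. Pads are 18 mm wide; open, the fingers measure 123 mm over their backs; the gripper's body (75 mm by 187 mm) begins 45 mm behind the grasp point.
Start: joints at [1.166, 0.689, -0.195, 1.565, 0.157, 0.902, -0.215], TCP at [0.266, -0.566, 0.239] pointing down, gripper open.
Joint ranges: [-3.01, 3.01], [-0.46, 2.08], [-1.47, 1.51], [0.13, 2.56], [-1, 4.14], [0.04, 2.09], [-2.66, 2.66]. Speed limits (rad/s): [2.57, 2.57, 3.14, 3.14, 3.14, 3.14, 3.14].

### API

Orientations are given as a unit quaternion [x, y, z, w].
In Python, from plant import get_state, snapshot, finish_job, find_in gives the robot as it stands.
- The arm moves only by the shell command python3 -m creep 'ROWS' [OPENING] [FORCE]. ROWS is JSON, one flat list of numbers, 6 for each row, row after row: the shift along the tool's x, y, z in mm, then the turn, a rotation vector about the tool's x, y, z in degrees. In form: [tx, ty, tz, wx, wy, wz, tx, ty, tz, wx, wy, wz, ...]. A call has 1 to 5 rows; each row shifts and turns the pose as measured when the row begins, along the tool's axes as they then stand; what a row does not reach is not made up. A row lasts 1/12 s, in which the tool goes at most 41.7 mm and 7.16 degrees, less where a joint would pass 70% of its speed; a pose out of reach is approached as far as the arm can. A call is refused whole if a number of a shift passes 41.7 or a number of a turn 7.16, either way. A call with a gripper value outside its range is refused whole. OPENING is the finger opening in mm, from 0 to 88.1, set as the call begins (- or left out, the last holds). The fingers move at their own pace and stop on an object; FORCE is the grip in N (left out, the last holds). Time passes only in rows, so rows that do not move let the fingers close. It gives the time, the measured TCP pose, the force and the opening at its end, in the units of the state.
- get_state(): the state, without advancing time (a new reading comes with each control period).
- snapshot(name): name is "side" or "top"; returns a dict with "color" (384x512x3 uint8, red, green, blue), "intrinsics" (3x3 intrinsics, pixels), "dist_coeffs" ([k1, k2, p1, p2, k3] as OpenCV has them; the pictures are not rectified), "extrinsics" (4x4, takes a point from world to camera coordinates). Camera axes: x right, y down, z forward; pixel columns grow to the right and rows downward; lengths in m; the calibration is good to about 2 mm. A picture is of the moment at which its call begins. There is no depth.
- finish_job(): hands the job in, once; it reports no verdict.
Trained networks look in the newest picture that a camera, given by its name, has taken for a name from the list of things; names that differ only in an ending like _2 or _b are one class to them, and where a whole thing is asked for, a point or a joint stands for the part that bears it (a point fixed in the world has none). Each returns a list of dicts, best first, with "score" (0 to 1); they miss things now and then, are a little off and sometimes report something else, mostly with a low value. They report only what shows in the picture. A call takes as long as a camera call.
- find_in(thing, camera): "xy" ([column, row] in pixels, amid what is visible of it).
The state is a dict: "clock": time; "q": joint angles; "qd": joint speeds; "joint_torque": joint torques, N m; "tool_pos": TCP position; "eef_rot": TCP orientation; "contact_force": force on the tool from outside, world axes, zero at the start; "moment": the same for the moment, N m; "opening": opening from 0.0 (shut) to 1.0 (fully open).
Only numpy, scipy, OpenCV 4.12 (cv2) and the standard library are available. Lean on these libraries where they do the work, as an engineer would, in place of code of your own. Each camera call takes 0.05 s, during which the arm holds its last target.

## Working session

There is one attempt and no reset: what is moved stays moved. The work goes in short steps, Python scripts to look and compute and a shell command to move; the robot and the scene stay as the last step left them, time stands still between calls to the robot, and variables do not carry over. Pictures are saved under pics/ and viewed, and the job is handed in when it is done.

```bash
mkdir -p pics; ls; cat > h.py <<'E'
import numpy as np,cv2
from plant import get_state,snapshot,find_in
from scipy.spatial.transform import Rotation as R
def snap(n,f):
    s=snapshot(n); cv2.imwrite('pics/'+f,cv2.cvtColor(s['color'],cv2.COLOR_RGB2BGR)); return s
def ray(s,px):
    K=np.array(s['intrinsics']);d=np.array(s['dist_coeffs'],float);T=np.array(s['extrinsics'])
    u=cv2.undistortPoints(np.array([[px]],float),K,d)[0,0]
    Rm=T[:3,:3];o=-Rm.T@T[:3,3];v=Rm.T@np.array([u[0],u[1],1]);return o,v/np.linalg.norm(v)
def atz(s,px,z):
    o,v=ray(s,px);return o+v*(z-o[2])/v[2]
def proj(s,p):
    T=np.array(s['extrinsics']);r,_=cv2.Rodrigues(T[:3,:3])
    return cv2.projectPoints(np.array(p,float).reshape(-1,1,3),r,T[:3,3],np.array(s['intrinsics']),np.array(s['dist_coeffs'],float))[0][:,0]
def tri(r):
    A=0;b=0
    for o,v in r:
        P=np.eye(3)-np.outer(v,v);A=A+P;b=b+P@o
    return np.linalg.solve(A,b)
E
python3 - <<'E'
from h import *
st=get_state();print({k:np.round(v,3) for k,v in st.items()})
for n in('side','top'):
    s=snap(n,n+'0.png');o,v=ray(s,(256,192));print(n,o,v)
    for t in ['roof_panel','mouth','shingle_lift','lock_knob','lock_slide','flashing','flashing_grip','flashing_lip','tape_roll','pliers','green_cup']:
        print(t,[(np.round(d['xy'],1),round(d['score'],2)) for d in find_in(t,n)[:3]])
E
```

```text
pics
{'clock': np.float64(0.0), 'q': array([ 1.166,  0.69 , -0.195,  1.566,  0.157,  0.902, -0.215]), 'qd': array([ 0.001,  0.001,  0.001, -0.001,  0.   ,  0.   , -0.   ]), 'joint_torque': array([ 0.0000e+00, -5.2756e+01, -1.2670e+00, -1.5343e+01, -5.3000e-02,
        7.0000e-03,  0.0000e+00]), 'tool_pos': array([ 0.265, -0.565,  0.238]), 'eef_rot': array([ 0.976,  0.218, -0.   , -0.001]), 'contact_force': array([ 0.145, -0.166, -1.239]), 'moment': array([-0.025, -0.005, -0.027]), 'opening': np.float64(1.003)}
side [0.55897635 1.1765307  0.91464384] [-0.02066511 -0.79399374 -0.6075746 ]
roof_panel [(array([251.1, 199.1]), 0.95)]
mouth [(array([243.8, 197. ]), 0.8)]
shingle_lift [(array([240.9, 193.8]), 0.74)]
lock_knob [(array([224.6, 187.2]), 0.51)]
lock_slide []
flashing [(array([263.9, 275.9]), 0.64)]
flashing_grip [(array([261.5, 274.3]), 0.77)]
flashing_lip [(array([262.5, 274.1]), 0.75)]
tape_roll [(array([204.9, 272.5]), 0.58)]
pliers []
green_cup [(array([213.5, 141.4]), 0.5)]
top [0.39388934 0.03954023 1.41535479] [ 0.08283159  0.0079133  -0.99653214]
roof_panel [(array([267.5, 174.6]), 0.61)]
mouth [(array([268.8, 179.5]), 0.65)]
shingle_lift [(array([265.6, 169.6]), 0.85)]
lock_knob [(array([265.6, 156.1]), 0.83)]
lock_slide [(array([266.3, 154.2]), 0.78)]
flashing []
flashing_grip [(array([154.7, 189. ]), 0.78), (array([267.5, 178. ]), 0.36)]
flashing_lip []
tape_roll [(array([156.5, 127.4]), 0.61)]
pliers [(array([377.8, 240.1]), 0.7)]
green_cup [(array([373.4, 124.7]), 0.72), (array([156.1, 193.4]), 0.32)]
```

```bash
python3 - <<'E'
import cv2
for n,(x0,x1,y0,y1) in {'side':(130,390,100,310),'top':(100,420,80,300)}.items():
    i=cv2.imread(f'pics/{n}0.png');c=i[y0:y1,x0:x1];f=min(800/(x1-x0),600/(y1-y0));print(n,f,x0,y0)
    cv2.imwrite(f'pics/{n}0c.png',cv2.resize(c,None,fx=f,fy=f,interpolation=cv2.INTER_CUBIC))
E
```

```text
side 2.857142857142857 130 100
top 2.5 100 80
```

View pics/top0.png

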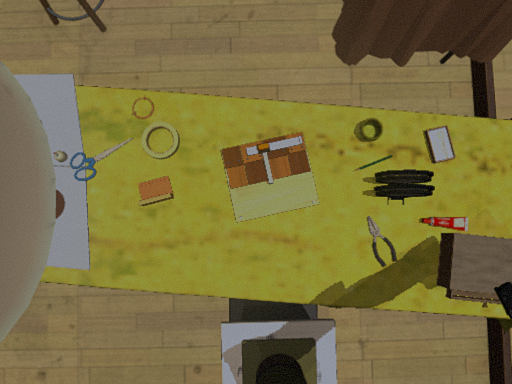

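View pics/top0c.png

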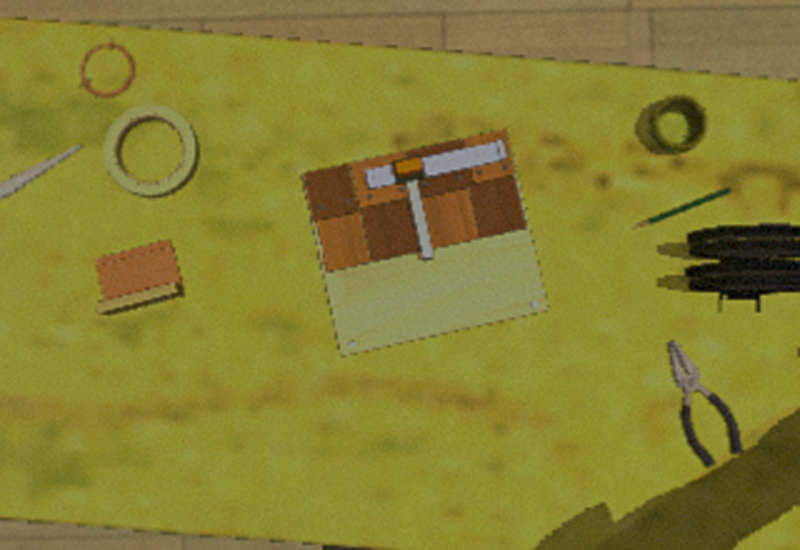

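View pics/side0c.png

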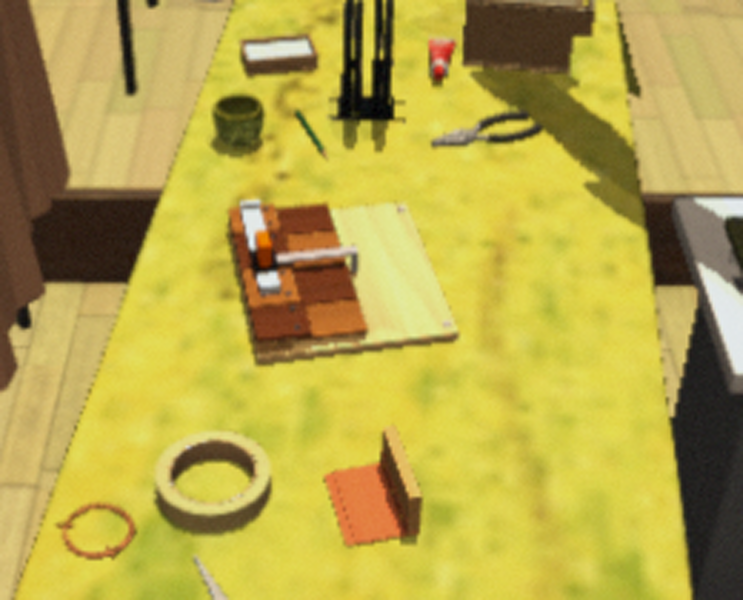

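```bash
python3 - <<'E'
import cv2
def c(n,x0,x1,y0,y1,o):
    i=cv2.imread(f'pics/{n}0.png');c=i[y0:y1,x0:x1];f=8
    c=cv2.convertScaleAbs(c,alpha=1.5)
    c=cv2.resize(c,None,fx=f,fy=f,interpolation=cv2.INTER_CUBIC)
    for k in range(x0,x1,10):
        cv2.putText(c,str(k),((k-x0)*f,10),0,.35,(255,255,255));cv2.line(c,((k-x0)*f,12),((k-x0)*f,18),(255,255,255))
    for k in range(y0,y1,10):
        cv2.putText(c,str(k),(0,(k-y0)*f+4),0,.35,(255,255,255));cv2.line(c,(24,(k-y0)*f),(30,(k-y0)*f),(255,255,255))
    cv2.imwrite('pics/'+o,c)
c('top',220,320,125,200+25,'tp.png') if 0 else c('top',220,320,128,203,'tp.png')
c('side',205,295,165,230,'sp.png')
c('top',130,190,165,215,'tf.png')
c('side',235,285,245,295,'sf.png')
E
```

```text
(no output)
```

View pics/tp.png

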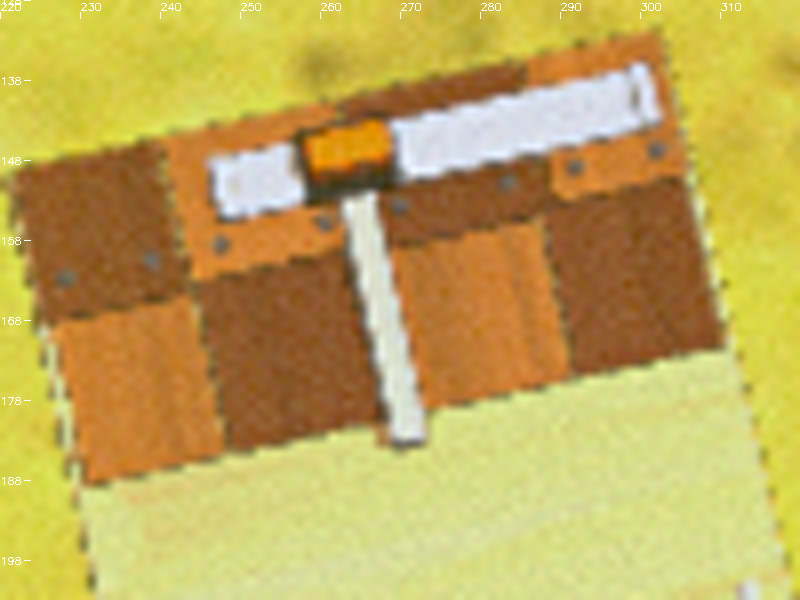

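View pics/sp.png

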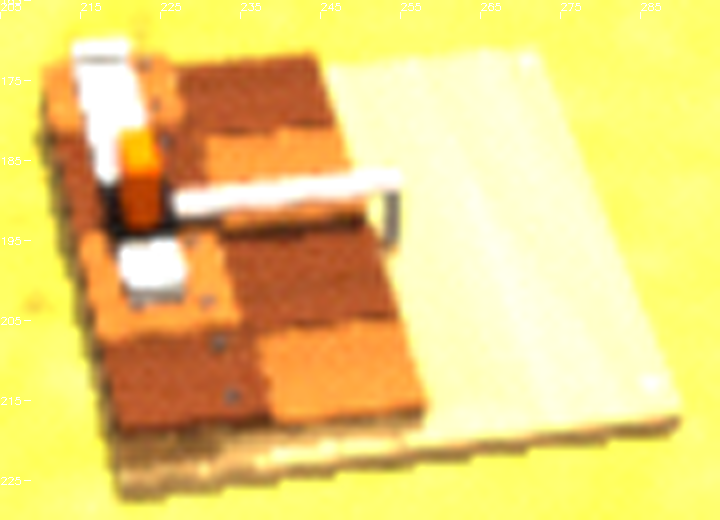

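View pics/tf.png

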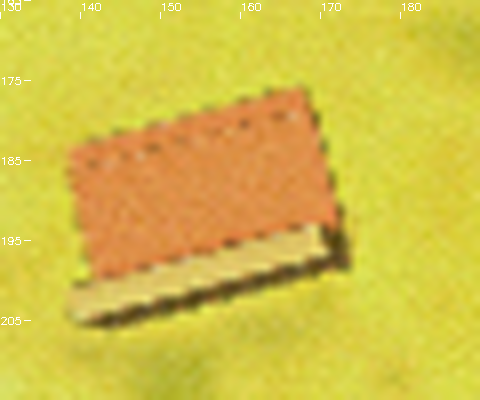

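View pics/sf.png

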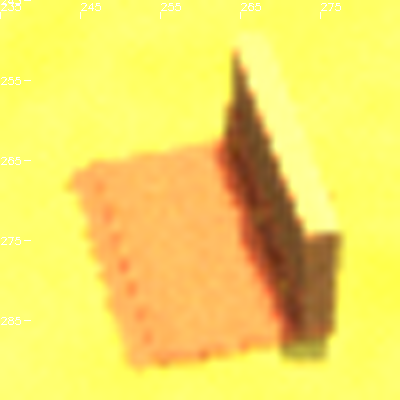

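```bash
cat > fit.py <<'E'
from h import *
from scipy.optimize import least_squares
def fit(obs,x0,free_z=False):
    # obs: list of (snapshot, localpoints mm, pixels)
    def f(p):
        c,s=np.cos(p[2]),np.sin(p[2]);r=[]
        for S,L,P in obs:
            L=np.array(L,float)/1000
            W=np.c_[p[0]+c*L[:,0]-s*L[:,1],p[1]+s*L[:,0]+c*L[:,1],L[:,2]+(p[3] if free_z else 0)]
            r.append((proj(S,W)-np.array(P)).ravel())
        return np.concatenate(r)
    q=least_squares(f,x0,loss='soft_l1');return q.x,f(q.x).reshape(-1,2)
E
cat > t1.py <<'E'
from fit import *
top=snapshot('top');side=snapshot('side')
def px(a,x0,y0,f=8): a=np.array(a,float);return (a+.5)/f-.5+[x0,y0]
PL=[(0,115,26),(0,-114,26)];PB=[(-95,120,12),(-95,-120,12)]
tp=np.r_[px([(84,487),(728,347)],220,128),px([(342,356),(547,310)],100,80,2.5)]
sp=px([(424,407),(318,55),(678,420),(540,52)],205,165)
for fz in(0,1):
  for o in ([(top,PL+PB,tp),(side,PL+PB,sp)],[(top,PL+PB,tp)],[(side,PL+PB,sp)]):
    x,r=fit(o,[.55,0,.2,0][:3+fz],fz);print('panel',np.round(x,4),np.round(r,1).tolist())
FL=[(61,45,3),(61,-45,3),(6,45,50),(-6,45,50),(6,-45,50),(-6,-45,50)]
tf=px([(70,150),(303,90),(68,290),(82,322),(322,226),(330,258)],130,165)
sf=px([(135,367),(70,185),(300,235),(340,232),(236,40),(268,35)],235,245)
for fz in(0,1):
  for o in ([(top,FL,tf),(side,FL,sf)],[(top,FL,tf)],[(side,FL,sf)]):
    x,r=fit(o,[.5,.3,.2,0][:3+fz],fz);print('flash',np.round(x,4),np.round(r,1).tolist())
# knob
kt=px([(350,148)],220,128)[0];ks=px([(140,145)],205,165)[0]
print('knob top72 ',atz(top,kt,.072),atz(side,ks,.072), tri([ray(top,kt),ray(side,ks)]))
tt=px([(405,440)],220,128)[0];ts=px([(397,180)],205,165)[0]
print('tooth43',atz(top,tt,.043),atz(side,ts,.043))
print(get_state()['clock'])
E
python3 t1.py
```

```text
panel [0.5445 0.0104 0.1835] [[-0.3, -0.8], [-0.8, -0.1], [-1.3, -0.7], [0.1, 0.1], [0.8, -0.7], [0.1, -1.2], [0.9, -1.3], [0.0, -1.2]]
panel [0.5433 0.0092 0.1924] [[0.2, -0.1], [-0.4, -0.1], [-0.5, 0.1], [0.8, 0.0]]
panel [0.546  0.0154 0.1733] [[-0.1, 0.4], [-0.1, -0.3], [0.2, 0.0], [0.0, -0.2]]
panel [ 0.5446  0.0086  0.1842 -0.006 ] [[0.5, -0.7], [-0.3, 0.1], [-0.6, -0.6], [0.5, 0.1], [0.7, 0.4], [-0.0, 0.0], [0.7, -0.2], [-0.1, -0.0]]
panel [ 0.5437  0.0091  0.1926 -0.0058] [[0.4, -0.0], [-0.6, 0.0], [-0.4, -0.0], [0.6, 0.0]]
panel [ 0.5454  0.005   0.1742 -0.0082] [[-0.0, 0.3], [0.1, -0.1], [-0.0, -0.2], [-0.0, 0.0]]
flash [0.4961 0.3306 0.2279] [[-1.2, -0.4], [0.3, -0.7], [-0.6, -0.2], [-1.4, -0.0], [-0.5, -0.4], [-0.5, -0.2], [-0.2, -0.2], [0.0, -3.0], [1.2, -0.3], [0.9, -0.8], [-0.1, -1.0], [0.4, -1.1]]
flash [0.4952 0.3287 0.2309] [[-0.6, 0.0], [0.9, -0.4], [0.1, 0.1], [-0.7, 0.4], [0.2, -0.1], [0.2, 0.1]]
flash [0.4971 0.3336 0.2238] [[-0.7, 0.6], [-0.3, -2.3], [0.8, 0.6], [0.5, 0.1], [-0.3, -0.2], [0.1, -0.3]]
flash [ 0.4962  0.3295  0.2295 -0.0046] [[-0.5, -0.2], [1.0, -0.6], [0.2, -0.2], [-0.6, 0.1], [0.2, -0.4], [0.2, -0.1], [-0.2, 0.7], [-0.1, -2.1], [1.1, 0.6], [0.8, 0.2], [-0.2, -0.0], [0.3, -0.1]]
flash [ 0.4981  0.3359  0.2315 -0.0338] [[-0.2, 0.2], [0.6, -0.0], [0.5, -0.1], [-0.3, 0.1], [-0.2, -0.2], [-0.2, -0.0]]
flash [ 0.4958  0.309   0.2308 -0.0259] [[-0.2, 0.0], [0.1, -2.1], [0.6, 0.4], [0.1, -0.1], [-0.5, 0.3], [-0.1, 0.3]]
knob top72  [0.63046948 0.0273615  0.072     ] [0.63134377 0.03026468 0.072     ] [0.63120265 0.02731873 0.06976019]
tooth43 [0.53314345 0.01065511 0.043     ] [0.53454517 0.01260236 0.043     ]
1.3
```

```bash
python3 - <<'E'
from h import *
st=get_state();t=snapshot('top');s=snap('side','side1.png')
print(proj(t,[st['tool_pos']]),proj(s,[st['tool_pos']]))
i=cv2.imread('pics/side1.png');cv2.imwrite('pics/side1b.png',cv2.resize(i,None,fx=1.5,fy=1.5))
a=atz(t,(435,185),0);print(a,atz(t,(440,265),0), atz(s,np.array([343/2.857+130,110/2.857+100]),0),atz(s,np.array([395/2.857+130,120/2.857+100]),0))
E
```

```text
[[517.24547972 280.51476977]] [[323.08030923  56.87082495]]
[ 5.19048442e-01 -4.63708381e-01  2.22044605e-16] [ 0.29082873 -0.46607841  0.        ] [ 0.54559266 -0.34680068  0.        ] [ 0.47848714 -0.32271621  0.        ]
```

View pics/side1b.png

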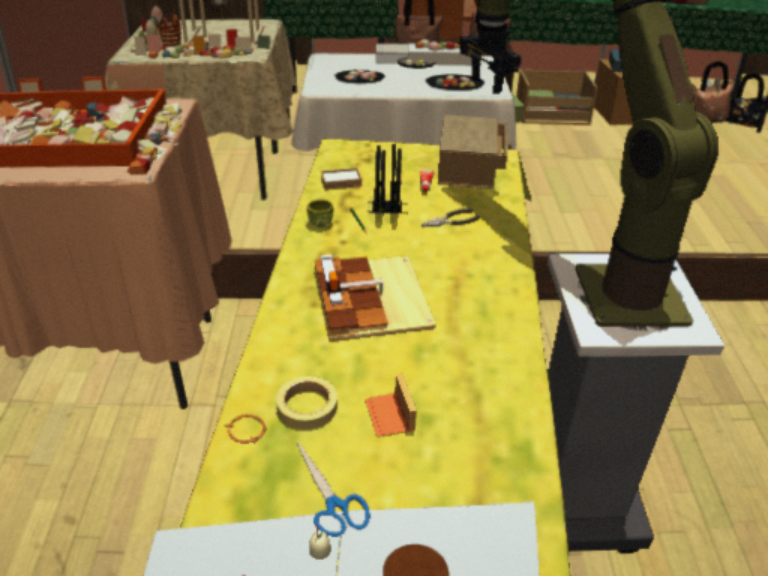

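```bash
python3 - <<'E'
from h import *
t=snapshot('top');s=snapshot('side')
print(tri([ray(t,(434,177)),ray(s,(253,99))]),tri([ray(t,(434,191)),ray(s,(266,98))]))
E
```

```text
[ 0.53228701 -0.4173377   0.12745508] [ 0.48969155 -0.41172008  0.13567389]
```

```bash
cat > plan.py <<'E'
import sys
from h import *
# usage: plan.py x y z yawdeg(of tool y, world) [step mm] [maxturn] : suggests rows
def q_for(yaw): # tool y at yaw, z down
    y=np.array([np.cos(yaw),np.sin(yaw),0]);z=np.array([0,0,-1.]);return R.from_matrix(np.c_[np.cross(y,z),y,z])
def plan(p,yaw,step=38,turn=7,n=5):
    st=get_state();c=np.array(st['tool_pos']);Rc=R.from_quat(st['eef_rot']);T=q_for(yaw)
    if ((Rc.inv()*T).magnitude()>np.pi/2): T=q_for(yaw+np.pi)
    d0=Rc.inv().apply(np.array(p)-c)*1000
    print('t %.2f'%st['clock'],'pos',np.round(c,4),'F',np.round(st['contact_force'],1),'open %.1f'%(st['opening']*88.1),'tool delta mm',np.round(d0,1),'rot deg',np.round(np.degrees((Rc.inv()*T).as_rotvec()),1))
    N=max(np.linalg.norm(np.array(p)-c)*1000/step,np.degrees((Rc.inv()*T).magnitude())/turn,1e-9);N=int(np.ceil(N))
    print('rows needed',N)
    rows=[]
    for i in range(min(N,n)):
        k=N-i
        dp=Rc.inv().apply(np.array(p)-c)/k*1000
        w=(Rc.inv()*T).as_rotvec()/k
        r=[*np.round(dp,1),*np.round(np.degrees(w),2)];rows.append(r)
        c=c+Rc.apply(np.array(r[:3])/1000);Rc=Rc*R.from_rotvec(np.radians(r[3:]))
    for r in rows: print(','.join('%g'%v for v in r))
if __name__=='__main__':
    a=[float(v) for v in sys.argv[1:]];plan(a[:3],np.radians(a[3]),*a[4:])
E
python3 plan.py 0.631 0.0275 0.2 10.7 36
```

```text
t 1.50 pos [ 0.2656 -0.5658  0.2387] F [0.2 0.2 0.2] open 87.9 tool delta mm [ 582.9 -381.8   38.7] rot deg [  0.    0.  -75.6]
rows needed 20
29.1,-19.1,1.9,0,0,-3.78
30.3,-17.1,1.9,0,0,-3.78
31.4,-15.1,1.9,0,0,-3.78
32.3,-13,1.9,0,0,-3.78
33.1,-10.8,1.9,0,0,-3.78
```

```bash
python3 -m creep '[29,-19,0,0,0,-4,30,-17,0,0,0,-4,31,-15,0,0,0,-4,32,-13,0,0,0,-4,33,-11,0,0,0,-4]' 60 15; python3 plan.py 0.631 0.0275 0.22 10.7 36
```

```text
clock: 1.92
tool_pos: [0.3503, -0.4227, 0.2374]
eef_rot: [0.924, 0.381, -0.003, 0.004]
contact_force: [0.6, -0.4, -0.4]
opening: 0.683
t 1.92 pos [ 0.3503 -0.4227  0.2374] F [ 0.6 -0.4 -0.4] open 60.2 tool delta mm [ 516.7 -121.3   12.4] rot deg [ -0.    0.6 -55.8]
rows needed 15
34.4,-8.1,0.8,-0,0.04,-3.72
34.9,-5.8,0.9,-0,0.04,-3.72
35.2,-3.6,0.9,-0,0.04,-3.72
35.4,-1.3,0.9,-0,0.04,-3.72
35.4,1,0.9,-0,0.04,-3.72
```

```bash
python3 -m creep '[35,-8,0,0,0,-4,35,-6,0,0,0,-4,35,-4,0,0,0,-4,35,-1,0,0,0,-4,35,1,0,0,0,-4]'; python3 plan.py 0.631 0.0275 0.2 10.7 36
```

```text
clock: 2.33
tool_pos: [0.4447, -0.2645, 0.2367]
eef_rot: [0.84, 0.543, -0.003, 0.004]
contact_force: [-0.7, 0.3, -0.0]
opening: 0.68
t 2.33 pos [ 0.4447 -0.2645  0.2367] F [-0.7  0.3 -0. ] open 59.9 tool delta mm [343.1  49.9  33.3] rot deg [  0.    0.7 -34.9]
rows needed 10
34.3,5,3.3,0,0.07,-3.49
33.9,7.1,3.4,0,0.06,-3.49
33.5,9.1,3.4,0,0.07,-3.5
32.8,11.1,3.4,0,0.06,-3.49
32.1,13.1,3.5,0,0.07,-3.5
```

```bash
python3 -m creep '[34,3,0,0,0,-4,34,6,0,0,0,-4,34,8,0,0,0,-4,34,10,0,0,0,-4,33,12,0,0,0,-4]'; python3 plan.py 0.631 0.0275 0.15 10.7 36
```

```text
clock: 2.75
tool_pos: [0.5324, -0.1045, 0.236]
eef_rot: [0.727, 0.687, -0.004, 0.005]
contact_force: [0.9, -0.1, 0.4]
opening: 0.679
t 2.75 pos [ 0.5324 -0.1045  0.236 ] F [ 0.9 -0.1  0.4] open 59.8 tool delta mm [138.5  90.7  84.4] rot deg [  0.    0.7 -14. ]
rows needed 6
23.1,15.1,14.1,0.01,0.12,-2.33
22.4,16,14.1,0.01,0.13,-2.33
21.7,17,14.2,0,0.12,-2.33
21,17.8,14.2,0.01,0.13,-2.33
20.2,18.6,14.2,0,0.12,-2.33
```

```bash
python3 -m creep '[26,18,14,0,0.2,-3,26,19,14,0,0.2,-3,24,20,14,0,0.2,-3,24,21,14,0,0.1,-3,23,22,14,0,0.1,-3]'; python3 plan.py 0.631 0.0275 0.1 10.7 36
python3 - <<'E'
from h import *
for n in('top','side'):
    s=snap(n,n+'2.png');print(find_in('lock_knob',n)[:2],proj(s,[get_state()['tool_pos']]))
E
```

```text
clock: 3.17
tool_pos: [0.6327, 0.0324, 0.1673]
eef_rot: [0.625, 0.781, 0.004, 0.004]
contact_force: [1.0, -0.4, -0.4]
opening: 0.678
t 3.17 pos [0.6327 0.0324 0.1673] F [ 1.  -0.4 -0.4] open 59.8 tool delta mm [-4.3 -3.5 67.3] rot deg [0.6 0.1 1.9]
rows needed 2
-2.2,-1.7,33.7,0.29,0.04,0.97
-2.2,-1.6,33.6,0.29,0.03,0.97
[] [[259.1471667  138.86495696]]
[{'xy': [225.9, 187.9], 'score': 0.46}] [[221.15356758 156.29275036]]
```

```bash
python3 -m creep '[-2,-2,34,0.3,0,1,-2,-2,34,0.3,0,1,0,0,0,0,0,0]'; python3 plan.py 0.631 0.0275 0.05 10.7 36
python3 - <<'E'
from h import *
for n,(x,y) in {'top':(220,110),'side':(180,130)}.items():
    s=snap(n,n+'3.png');i=cv2.imread(f'pics/{n}3.png')[y:y+90,x:x+110]
    cv2.imwrite(f'pics/{n}3c.png',cv2.resize(i,None,fx=6,fy=6,interpolation=cv2.INTER_CUBIC));print(proj(s,[get_state()['tool_pos']])-[x,y])
E
```

```text
clock: 3.62
tool_pos: [0.6307, 0.0214, 0.1014]
eef_rot: [0.642, 0.766, -0.0, 0.004]
contact_force: [-0.8, -0.6, -1.2]
opening: 0.684
t 3.62 pos [0.6307 0.0214 0.1014] F [-0.8 -0.6 -1.2] open 60.3 tool delta mm [ 6.3  1.2 51.4] rot deg [ 0.2  0.3 -0.6]
rows needed 2
3.1,0.6,25.7,0.11,0.17,-0.32
3.1,0.7,25.7,0.11,0.17,-0.32
[[45.52580348 33.24541932]]
[[41.03120471 41.90085831]]
```

View pics/side3c.png

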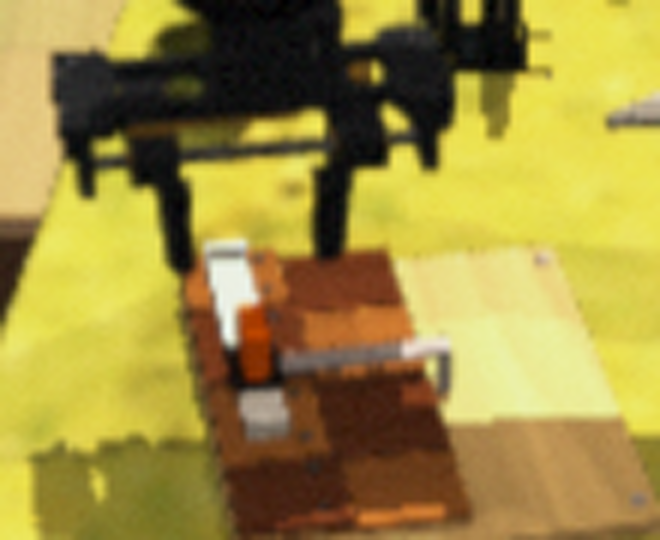

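View pics/top3c.png

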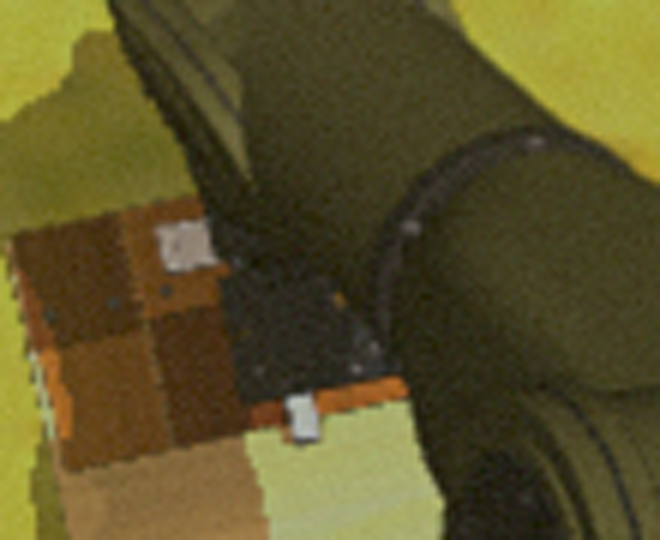

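```bash
python3 -m creep '[3,1,25,0.1,0.2,0,3,0,25,0,0,0,0,0,0,0,0,0]'; python3 plan.py 0.631 0.0275 0.05 10.7 36
```

```text
clock: 3.97
tool_pos: [0.6399, 0.0271, 0.0639]
eef_rot: [0.643, 0.765, 0.008, 0.009]
contact_force: [0.3, -0.0, 0.4]
opening: 0.682
t 3.97 pos [0.6399 0.0271 0.0639] F [ 0.3 -0.   0.4] open 60.1 tool delta mm [ 2.  -9.  13.7] rot deg [ 1.3  0.2 -0.8]
rows needed 1
2,-9,13.7,1.35,0.19,-0.81
```

```bash
python3 -m creep '[2,-9,10,1.3,0.2,-0.8,0,0,0,0,0,0]'; python3 plan.py 0.631 0.0275 0.05 10.7 36;python3 -c "
from h import *
print(np.round(get_state()['q'],2))"
```

```text
clock: 4.13
tool_pos: [0.6324, 0.0268, 0.0575]
eef_rot: [0.638, 0.77, 0.001, 0.002]
contact_force: [0.3, 0.1, -0.4]
opening: 0.681
t 4.13 pos [0.6324 0.0268 0.0575] F [ 0.3  0.1 -0.4] open 60.0 tool delta mm [ 1.  -1.3  7.5] rot deg [0.2 0.  0. ]
rows needed 1
1,-1.3,7.5,0.23,0.04,0
[ 0.09  0.96 -0.38  1.66  0.55  0.63 -0.41]
```

```bash
python3 -m creep '[1,-1,8,0.2,0,0,0,0,0,0,0,0]'; python3 plan.py 0.631 0.0275 0.05 10.7 36;
```

```text
clock: 4.3
tool_pos: [0.6329, 0.0273, 0.0523]
eef_rot: [0.638, 0.77, 0.001, 0.002]
contact_force: [0.1, -0.2, -0.4]
opening: 0.68
t 4.30 pos [0.6329 0.0273 0.0523] F [ 0.1 -0.2 -0.4] open 59.9 tool delta mm [ 0.6 -1.8  2.3] rot deg [ 0.3  0.1 -0. ]
rows needed 1
0.6,-1.8,2.3,0.27,0.05,-0.05
```

Close on the knob.

```bash
python3 -m creep '[0,-2,1,0.3,0,0,0,0,0,0,0,0,0,0,0,0,0,0,0,0,0,0,0,0,0,0,0,0,0,0]' 0 15; python3 plan.py 0.631 0.0275 0.05 10.7 36;
```

```text
clock: 4.72
tool_pos: [0.6325, 0.0269, 0.0538]
eef_rot: [0.639, 0.77, 0.001, 0.002]
contact_force: [0.3, -0.4, 0.3]
opening: 0.328
t 4.72 pos [0.6325 0.0269 0.0538] F [ 0.3 -0.4  0.3] open 28.9 tool delta mm [ 0.9 -1.4  3.8] rot deg [ 0.2  0.1 -0.1]
rows needed 1
0.9,-1.4,3.8,0.18,0.08,-0.08
```

```bash
python3 -m creep '[0,0,1,0,0,0,0,0,0,0,0,0,0,0,0,0,0,0,0,0,0,0,0,0]' 0 15; python3 plan.py 0.631 0.0275 0.05 10.7 36;
```

```text
clock: 5.05
tool_pos: [0.6337, 0.0271, 0.053]
eef_rot: [0.638, 0.77, 0.002, 0.002]
contact_force: [-1.2, -0.6, 0.8]
opening: 0.157
t 5.05 pos [0.6337 0.0271 0.053 ] F [-1.2 -0.6  0.8] open 13.8 tool delta mm [ 0.9 -2.6  3. ] rot deg [ 0.3  0.1 -0. ]
rows needed 1
0.9,-2.6,3,0.31,0.07,-0.04
```

```bash
python3 -m creep '[-16,0,0,0,0,0,-16,0,0,0,0,0,-16,0,0,0,0,0]'; python3 plan.py 0.649 -0.067 0.052 10.7 36;
```

```text
clock: 5.3
tool_pos: [0.6413, -0.012, 0.053]
eef_rot: [0.635, 0.773, 0.004, -0.001]
contact_force: [0.2, 2.3, 0.8]
opening: 0.155
t 5.30 pos [ 0.6413 -0.012   0.053 ] F [0.2 2.3 0.8] open 13.7 tool delta mm [-55.4  -3.1   0.6] rot deg [ 0.3 -0.4  0.5]
rows needed 2
-27.7,-1.6,0.3,0.13,-0.2,0.24
-27.7,-1.4,0.4,0.13,-0.19,0.25
```

```bash
python3 -m creep '[-16,-1,0,0,-0.4,0.4,-16,-0.5,0,0,0,0,-12,0,0,0,0,0,-8,0,0,0,0,0]'; python3 plan.py 0.649 -0.067 0.052 10.7 36;
```

```text
clock: 5.63
tool_pos: [0.6509, -0.0609, 0.053]
eef_rot: [0.637, 0.771, 0.006, -0.0]
contact_force: [-4.1, 17.3, 3.8]
opening: 0.156
t 5.63 pos [ 0.6509 -0.0609  0.053 ] F [-4.1 17.3  3.8] open 13.7 tool delta mm [-5.6 -3.   1. ] rot deg [ 0.5 -0.5  0.1]
rows needed 1
-5.6,-3,1,0.47,-0.46,0.1
```

```bash
python3 -m creep '[-3,-1,0,0,0,0,0,0,0,0,0,0,0,0,0,0,0,0]'; python3 plan.py 0.649 -0.067 0.052 10.7 36
python3 - <<'E'
from h import *
for n,(x,y) in {'top':(220,110),'side':(180,130)}.items():
    s=snap(n,n+'4.png');i=cv2.imread(f'pics/{n}4.png')[y:y+90,x:x+110]
    cv2.imwrite(f'pics/{n}4c.png',cv2.resize(i,None,fx=6,fy=6,interpolation=cv2.INTER_CUBIC))
E
```

```text
clock: 5.88
tool_pos: [0.6508, -0.0605, 0.0531]
eef_rot: [0.637, 0.771, 0.009, -0.003]
contact_force: [0.8, 0.5, 0.3]
opening: 0.157
t 5.88 pos [ 0.6508 -0.0605  0.0531] F [0.8 0.5 0.3] open 13.8 tool delta mm [-6.1 -3.   0.9] rot deg [ 0.6 -0.9  0.2]
rows needed 1
-6.1,-3,0.9,0.59,-0.87,0.19
```

View pics/side4c.png

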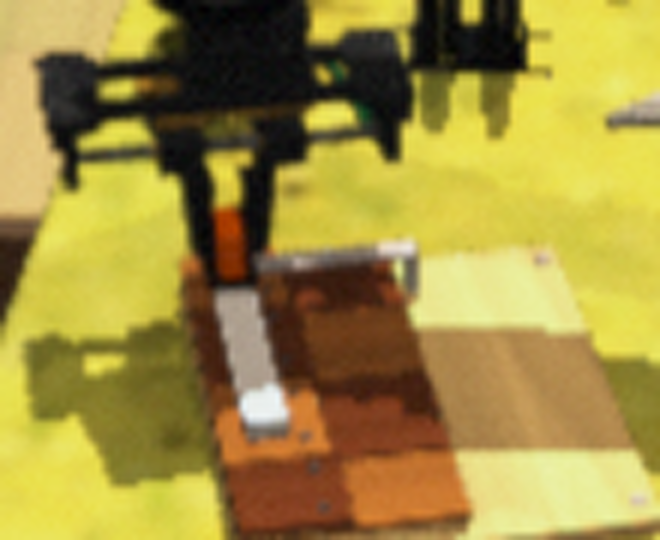

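View pics/top4c.png

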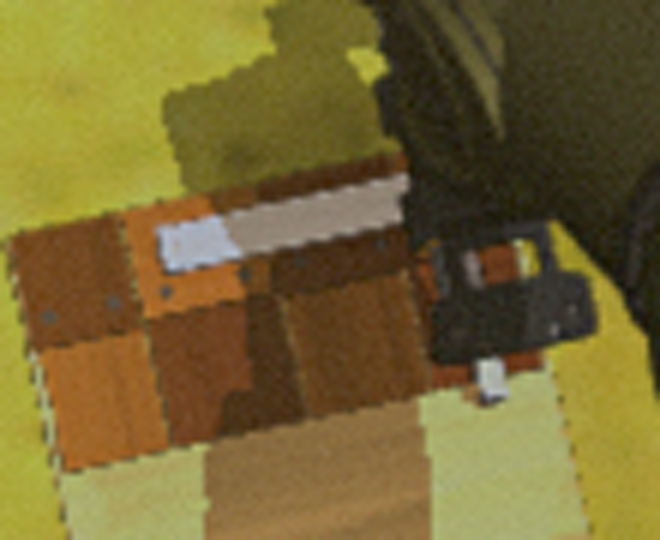

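```bash
python3 -m creep '[0,0,0,0,0,0,0,0,0,0,0,0,0,0,0,0,0,0,0,0,0,0,0,0]' 60 15; python3 -m creep '[0,0,-30,0,-0.5,0,0,0,-36,0,-0.3,0,0,0,-30,0,0,0]'; python3 plan.py 0.496 0.3295 0.15 13.1 38
```

```text
clock: 6.32
tool_pos: [0.6492, -0.063, 0.0526]
eef_rot: [0.637, 0.77, 0.006, -0.002]
contact_force: [0.1, -0.8, -0.1]
opening: 0.44
clock: 6.57
tool_pos: [0.6425, -0.0652, 0.1431]
eef_rot: [0.638, 0.77, -0.005, -0.003]
contact_force: [1.1, -0.6, -0.4]
opening: 0.665
t 6.57 pos [ 0.6425 -0.0652  0.1431] F [ 1.1 -0.6 -0.4] open 58.6 tool delta mm [415.1 -70.3  -6.8] rot deg [-0.7  0.1 -2.3]
rows needed 12
34.6,-5.9,-0.6,-0.06,0.01,-0.19
34.6,-5.7,-0.6,-0.06,0.01,-0.19
34.6,-5.6,-0.6,-0.06,0.01,-0.19
34.7,-5.5,-0.6,-0.06,0.01,-0.2
34.7,-5.4,-0.6,-0.06,0.01,-0.19
```

```bash
python3 -m creep '[35,-6,-2,0,0,0,37,-6,-1,0,0,-0.2,37,-6,-1,0,0,-0.2,37,-6,0,0,0,-0.2,37,-6,0,0,0,-0.2]';python3 plan.py 0.496 0.3295 0.15 13.1 38; python3 - <<'E'
from h import *
for n,(x,y) in {'top':(220,110),'side':(180,130)}.items():
    s=snap(n,n+'5.png');i=cv2.imread(f'pics/{n}5.png')[y:y+90,x:x+110]
    cv2.imwrite(f'pics/{n}5c.png',cv2.resize(i,None,fx=6,fy=6,interpolation=cv2.INTER_CUBIC))
E
```

```text
clock: 6.98
tool_pos: [0.5864, 0.0992, 0.1536]
eef_rot: [0.642, 0.767, -0.003, 0.007]
contact_force: [0.7, 0.3, -0.3]
opening: 0.68
t 6.98 pos [0.5864 0.0992 0.1536] F [ 0.7  0.3 -0.3] open 59.9 tool delta mm [ 2.426e+02 -4.860e+01 -2.000e-01] rot deg [ 0.2  0.9 -3. ]
rows needed 7
34.7,-6.9,-0,0.03,0.12,-0.43
34.7,-6.7,0,0.03,0.12,-0.43
34.8,-6.4,0.1,0.03,0.13,-0.43
34.8,-6.2,0.2,0.03,0.12,-0.43
34.8,-5.9,0.3,0.03,0.13,-0.43
```

```bash
python3 -m creep '[37,-7,0,0,0.1,-0.5,37,-7,0,0,0.1,-0.5,37,-7,0,0,0.1,-0.5,37,-7,0,0,0.1,-0.5,37,-7,0,0,0.1,-0.5]';python3 plan.py 0.496 0.3295 0.15 13.1 38
```

```text
clock: 7.5
tool_pos: [0.5176, 0.2691, 0.1512]
eef_rot: [0.626, 0.779, -0.002, 0.006]
contact_force: [-0.1, -0.5, -0.3]
opening: 0.681
t 7.50 pos [0.5176 0.2691 0.1512] F [-0.1 -0.5 -0.3] open 60.0 tool delta mm [63.6 -8.1  0.4] rot deg [ 0.2  0.7 -0.7]
rows needed 2
31.8,-4.1,0.2,0.11,0.34,-0.33
31.9,-3.8,0.4,0.11,0.33,-0.34
```

View pics/top5c.png

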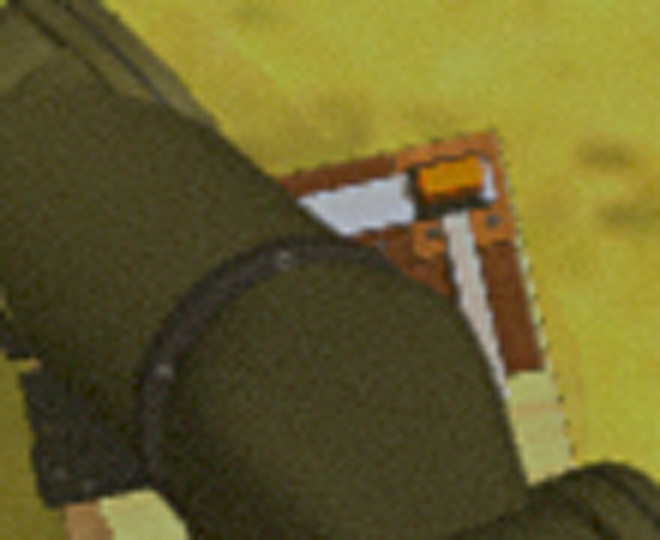

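```bash
python3 -c "
from h import *
s=snapshot('top');a=atz(s,(294.9,139.2),.072);b=np.array([.6305,.0274,.072]);print(a,np.linalg.norm(a-b))"
python3 -m creep '[34,-4,10,0.1,0.4,-0.4,34,-4,14,0,0.3,-0.3,0,0,0,0,0,0]';python3 plan.py 0.496 0.3295 0.08 13.1 38
```

```text
[ 0.6474038  -0.05923888  0.072     ] 0.0882724959261714
clock: 7.8
tool_pos: [0.4896, 0.3443, 0.1294]
eef_rot: [0.614, 0.789, 0.006, -0.004]
contact_force: [0.2, 0.4, 0.5]
opening: 0.681
t 7.80 pos [0.4896 0.3443 0.1294] F [0.2 0.4 0.5] open 60.0 tool delta mm [-16.6   2.4  49.2] rot deg [ 0.2 -0.8  1.1]
rows needed 2
-8.3,1.2,24.6,0.11,-0.39,0.53
-8.1,1.3,24.7,0.11,-0.4,0.54
```

```bash
python3 -m creep '[-13,2,22,0,-0.6,0.8,-3,0,22,0,0,0.3,0,0,0,0,0,0]';python3 plan.py 0.496 0.3295 0.06 13.1 38
python3 - <<'E'
from h import *
for n,(x,y) in {'top':(120,140),'side':(210,210)}.items():
    s=snap(n,n+'6.png');i=cv2.imread(f'pics/{n}6.png')[y:y+90,x:x+110]
    cv2.imwrite(f'pics/{n}6c.png',cv2.resize(i,None,fx=6,fy=6,interpolation=cv2.INTER_CUBIC));print(proj(s,[get_state()['tool_pos']])-[x,y])
E
```

```text
clock: 8.05
tool_pos: [0.4954, 0.3322, 0.0847]
eef_rot: [0.62, 0.785, 0.004, -0.0]
contact_force: [-0.0, -0.5, 0.5]
opening: 0.678
t 8.05 pos [0.4954 0.3322 0.0847] F [-0.  -0.5  0.5] open 59.7 tool delta mm [-2.8 -0.2 24.6] rot deg [ 0.3 -0.3  0.3]
rows needed 1
-2.8,-0.2,24.6,0.33,-0.27,0.26
[[30.25052707 57.65328172]]
[[61.06903996 40.52944347]]
```

View pics/side6c.png

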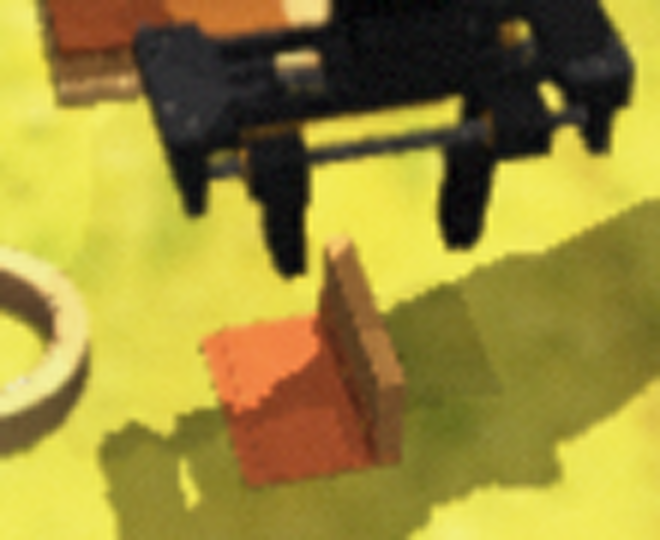

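```bash
python3 -m creep '[-2,0,26,0.3,-0.3,0.3,0,0,26,0,0,0,0,0,0,0,0,0]';python3 plan.py 0.496 0.3295 0.011 13.1 38
```

```text
clock: 8.4
tool_pos: [0.5017, 0.3336, 0.0395]
eef_rot: [0.623, 0.782, 0.007, 0.002]
contact_force: [0.1, -0.1, 0.7]
opening: 0.68
t 8.40 pos [0.5017 0.3336 0.0395] F [ 0.1 -0.1  0.7] open 59.9 tool delta mm [-2.9 -6.9 28.4] rot deg [ 0.7 -0.3 -0.2]
rows needed 1
-2.9,-6.9,28.4,0.73,-0.34,-0.2
```

```bash
python3 -m creep '[-3,-7,14,0.7,-0.3,0,0,-1,12,0.2,0,0,0,0,0,0,0,0]';python3 plan.py 0.496 0.3295 0.011 13.1 38
```

```text
clock: 8.65
tool_pos: [0.4966, 0.3296, 0.0155]
eef_rot: [0.624, 0.782, 0.001, -0.001]
contact_force: [0.4, 0.2, 0.1]
opening: 0.683
t 8.65 pos [0.4966 0.3296 0.0155] F [0.4 0.2 0.1] open 60.2 tool delta mm [ 0.  -0.7  4.5] rot deg [ 0.  -0.1 -0.3]
rows needed 1
0,-0.7,4.5,0.03,-0.14,-0.28
```

```bash
python3 -m creep '[0,-0.5,5,0,0,0,0,0,1,0,0,0,0,0,0,0,0,0,0,0,0,0,0,0,0,0,0,0,0,0]' 30 30;python3 plan.py 0.496 0.3295 0.011 13.1 38; python3 -m creep '[0,0,0,0,0,0,0,0,0,0,0,0,0,0,0,0,0,0,0,0,0,0,0,0,0,0,0,0,0,0]' 0 40;python3 plan.py 0.496 0.3295 0.011 13.1 38
```

```text
clock: 9.07
tool_pos: [0.4973, 0.3305, 0.0113]
eef_rot: [0.624, 0.782, 0.003, -0.001]
contact_force: [0.1, -0.2, -0.4]
opening: 0.348
t 9.07 pos [0.4973 0.3305 0.0113] F [ 0.1 -0.2 -0.4] open 30.7 tool delta mm [-0.7 -1.5  0.3] rot deg [ 0.2 -0.2 -0.3]
rows needed 1
-0.7,-1.5,0.3,0.21,-0.24,-0.29
clock: 9.48
tool_pos: [0.4978, 0.3309, 0.0123]
eef_rot: [0.624, 0.782, 0.004, -0.0]
contact_force: [0.6, 0.1, 0.0]
opening: 0.135
t 9.48 pos [0.4978 0.3309 0.0123] F [0.6 0.1 0. ] open 11.9 tool delta mm [-1.  -2.1  1.2] rot deg [ 0.3 -0.3 -0.3]
rows needed 1
-1,-2.1,1.2,0.29,-0.28,-0.29
```

```bash
python3 -m creep '[0,0,-15,0.3,-0.2,0,0,0,-30,0,0,0,0,0,-25,0,0,0,0,0,0,0,0,0]' 0 40;python3 plan.py 0.466 -0.004 0.08 10.7 36
python3 - <<'E'
from h import *
for n,(x,y) in {'top':(120,140),'side':(210,210)}.items():
    s=snap(n,n+'7.png');i=cv2.imread(f'pics/{n}7.png')[y:y+90,x:x+110]
    cv2.imwrite(f'pics/{n}7c.png',cv2.resize(i,None,fx=6,fy=6,interpolation=cv2.INTER_CUBIC))
E
```

```text
clock: 9.82
tool_pos: [0.4958, 0.3294, 0.082]
eef_rot: [0.623, 0.782, -0.003, -0.001]
contact_force: [0.7, 0.3, -2.4]
opening: 0.134
t 9.82 pos [0.4958 0.3294 0.082 ] F [ 0.7  0.3 -2.4] open 11.8 tool delta mm [-318.4 -103.2    3.3] rot deg [-0.4  0.1  2.2]
rows needed 10
-31.8,-10.3,0.3,-0.04,0.01,0.22
-31.9,-10.2,0.3,-0.04,0.01,0.22
-31.9,-10.1,0.3,-0.04,0.01,0.21
-32,-10,0.3,-0.04,0.01,0.22
-32,-9.8,0.3,-0.04,0.01,0.21
```

View pics/side7c.png

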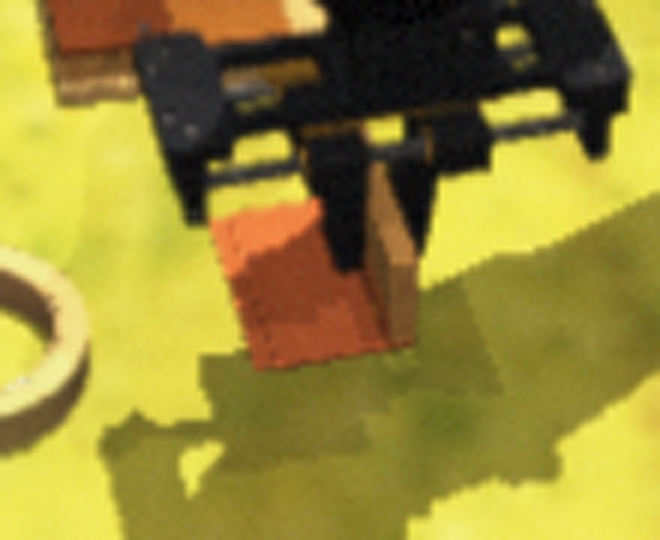

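```bash
python3 -m creep '[-28,-10,-2,-0.2,0,0.2,-30,-10,-1,0,0,0.2,-30,-10,0,0,0,0.2,-30,-10,0,0,0,0.2,-30,-10,0,0,0,0.2]';python3 plan.py 0.466 -0.004 0.08 10.7 36
```

```text
clock: 10.33
tool_pos: [0.4734, 0.1772, 0.0762]
eef_rot: [0.625, 0.78, -0.003, -0.006]
contact_force: [0.3, -1.5, -1.4]
opening: 0.131
t 10.33 pos [0.4734 0.1772 0.0762] F [ 0.3 -1.5 -1.4] open 11.5 tool delta mm [-175.2  -46.7   -4.2] rot deg [-0.7 -0.3  1.9]
rows needed 6
-29.2,-7.8,-0.7,-0.11,-0.05,0.31
-29.2,-7.6,-0.7,-0.11,-0.05,0.31
-29.3,-7.5,-0.7,-0.11,-0.05,0.31
-29.3,-7.3,-0.7,-0.11,-0.04,0.31
-29.4,-7.1,-0.6,-0.11,-0.05,0.32
```

```bash
python3 -m creep '[-28,-8,-1,-0.5,-0.3,0.4,-29,-8,-1,-0.1,0,0.4,-29,-8,-1,-0.1,0,0.4,-29,-8,-1,-0.1,0,0.4,-29,-8,-1,-0.1,0,0.4]';python3 plan.py 0.466 -0.004 0.06 10.7 36
```

```text
clock: 10.75
tool_pos: [0.4566, 0.0194, 0.0752]
eef_rot: [0.639, 0.769, -0.004, -0.003]
contact_force: [1.1, -0.3, -2.0]
opening: 0.133
t 10.75 pos [0.4566 0.0194 0.0752] F [ 1.1 -0.3 -2. ] open 11.8 tool delta mm [-24.7   5.   15.2] rot deg [-0.5  0.1 -0.1]
rows needed 1
-24.7,5,15.2,-0.54,0.07,-0.11
```

```bash
python3 -m creep '[-14,4,10,-0.5,0,0,-4,1,5,0,0,0,0,0,0,0,0,0]';python3 plan.py 0.466 -0.004 0.06 10.7 36
python3 - <<'E'
from h import *
for n,(x,y) in {'top':(220,130),'side':(190,150)}.items():
    s=snap(n,n+'8.png');i=cv2.imread(f'pics/{n}8.png')[y:y+75,x:x+100]
    cv2.imwrite(f'pics/{n}8c.png',cv2.convertScaleAbs(cv2.resize(i,None,fx=8,fy=8,interpolation=cv2.INTER_CUBIC),alpha=1.4))
E
```

```text
clock: 11.0
tool_pos: [0.4599, -0.0079, 0.0568]
eef_rot: [0.644, 0.765, -0.007, -0.001]
contact_force: [0.4, 0.2, -1.2]
opening: 0.131
t 11.00 pos [ 0.4599 -0.0079  0.0568] F [ 0.4  0.2 -1.2] open 11.6 tool delta mm [ 2.8  6.6 -3.3] rot deg [-0.7  0.4 -0.8]
rows needed 1
2.8,6.6,-3.3,-0.69,0.4,-0.82
```

View pics/side8c.png

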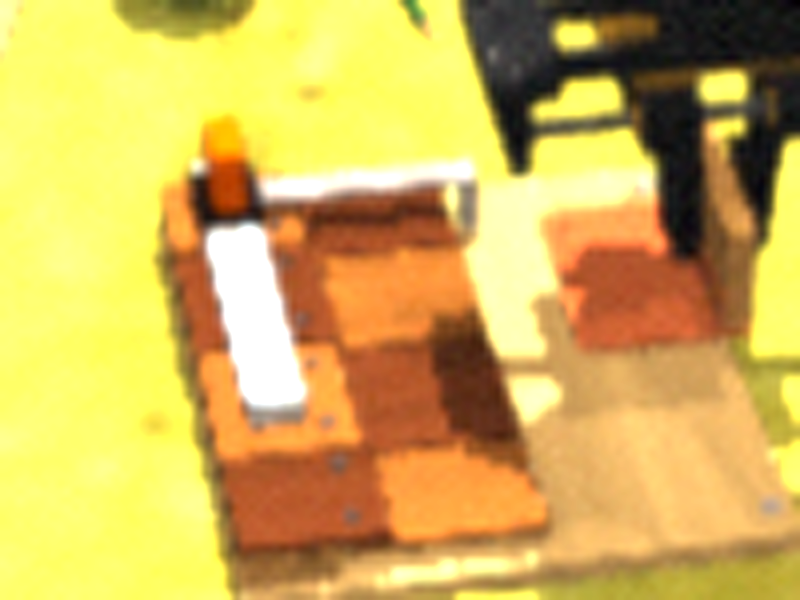

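View pics/top8c.png

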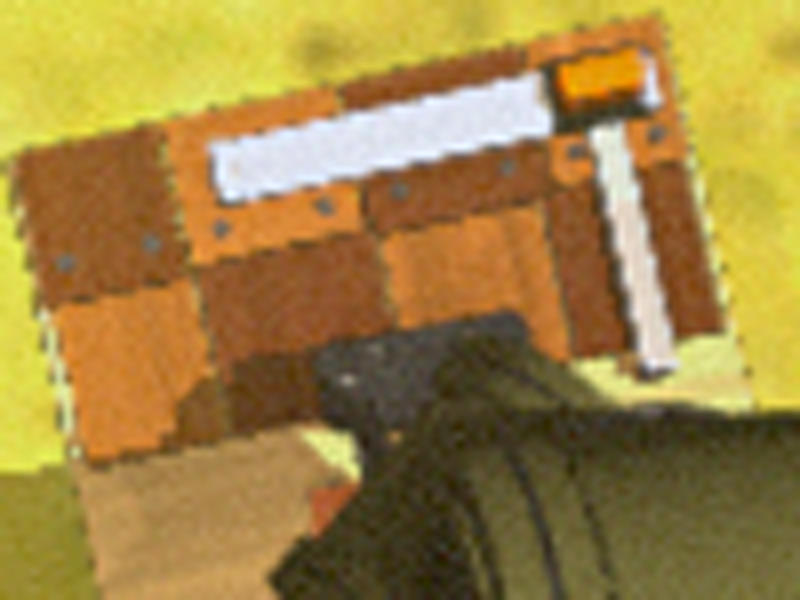

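```bash
cat > m8.py <<'E'
from h import *
t=snapshot('top');s=snapshot('side')
def pf(w,p): 
    c,si=np.cos(p[2]),np.sin(p[2]);d=w[:2]-np.array(p[:2]);return np.round([(c*d[0]+si*d[1])*1000,(-si*d[0]+c*d[1])*1000],1)
pj=(.5445,.0095,.186)
g=lambda a,x,y:(np.array(a,float)+.5)/8-.5+[x,y]
z=.048
n=atz(s,g((580,345),190,150),z);f=atz(s,g((545,210),190,150),z)
print('side lip near/far',n,f,'panel',pf(n,pj),pf(f,pj), 'sidefit',pf(n,(.5457,.012,.1735)),pf(f,(.5457,.012,.1735)))
l=atz(t,g((312,488),220,130),z);print('top lip left',l,pf(l,pj),pf(l,(.5435,.0092,.1925)))
st=get_state();print('tool',pf(np.array(st['tool_pos']),pj),st['tool_pos'],'yaw',np.degrees(2*np.arctan2(st['eef_rot'][1],st['eef_rot'][0]))-90)
E
python3 m8.py
```

```text
side lip near/far [0.51135564 0.04723442 0.048     ] [ 0.52305044 -0.03985851  0.048     ] panel [-25.6  43.2] [-30.2 -44.5] sidefit [-27.7  40.6] [-31.3 -47.2]
top lip left [0.51133232 0.04326793 0.048     ] [-26.4  39.3] [-25.1  39.6]
tool [-84.5   1.8] [ 0.46113033 -0.004351    0.05824071] yaw 10.166758110666123
```

```bash
python3 -m creep '[0,2,10,-0.5,0.3,-0.5,0,0,8,-0.1,0,0,0,0,0,0,0,0]';python3 plan.py 0.4635 -0.0037 0.027 10.7 36
```

```text
clock: 11.45
tool_pos: [0.4645, 0.0016, 0.0408]
eef_rot: [0.635, 0.772, 0.004, 0.0]
contact_force: [0.8, 0.0, -1.1]
opening: 0.132
t 11.45 pos [0.4645 0.0016 0.0408] F [ 0.8  0.  -1.1] open 11.6 tool delta mm [-5.1 -2.1 13.8] rot deg [ 0.4 -0.3  0.4]
rows needed 1
-5.1,-2.1,13.8,0.39,-0.27,0.41
```

```bash
python3 -m creep '[-4,-2,8,0.4,-0.2,0.3,0,0,4,0,0,0,0,0,0,0,0,0]';python3 plan.py 0.4635 -0.0037 0.026 10.7 36
```

```text
clock: 11.7
tool_pos: [0.464, 0.0004, 0.0286]
eef_rot: [0.636, 0.772, 0.001, -0.001]
contact_force: [0.7, 0.2, -0.7]
opening: 0.13
t 11.70 pos [4.64e-01 4.00e-04 2.86e-02] F [ 0.7  0.2 -0.7] open 11.5 tool delta mm [-3.9 -1.3  2.6] rot deg [ 0.1 -0.2  0.4]
rows needed 1
-3.9,-1.3,2.6,0.07,-0.16,0.37
```

Tool is level; lower until touch.

```bash
python3 -m creep '[-3,-1,2,0,-0.1,0.3,0,0,2,0,0,0,0,0,0,0,0,0]';python3 plan.py 0.4635 -0.0037 0.026 10.7 36
python3 - <<'E'
from h import *
for n,(x,y) in {'top':(220,130),'side':(190,150)}.items():
    s=snap(n,n+'9.png');i=cv2.imread(f'pics/{n}9.png')[y:y+75,x:x+100]
    cv2.imwrite(f'pics/{n}9c.png',cv2.convertScaleAbs(cv2.resize(i,None,fx=8,fy=8,interpolation=cv2.INTER_CUBIC),alpha=1.4))
print(get_state()['tool_pos'])
E
```

```text
clock: 11.95
tool_pos: [0.4639, -0.0024, 0.0244]
eef_rot: [0.638, 0.77, 0.001, 0.0]
contact_force: [-0.6, 0.3, -1.0]
opening: 0.129
t 11.95 pos [ 0.4639 -0.0024  0.0244] F [-0.6  0.3 -1. ] open 11.3 tool delta mm [-1.2 -0.6 -1.6] rot deg [ 0.1 -0.1  0.1]
rows needed 1
-1.2,-0.6,-1.6,0.1,-0.07,0.08
[ 0.4638224  -0.00261822  0.02463974]
```

View pics/side9c.png

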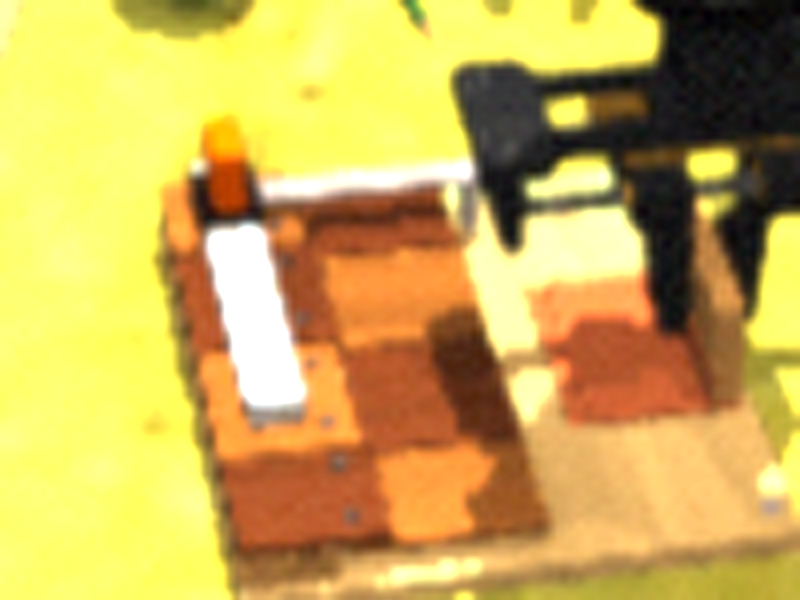

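```bash
python3 - <<'E'
from h import *
exec(open('m8.py').read().split('z=.048')[0])
z=.015
for a in((562,420),(533,292)):
    w=atz(s,g(a,190,150),z);print(w,pf(w,pj),pf(w,(.5457,.012,.1735)))
w=atz(s,g((548,522),190,150),.026);print('edge near',w,pf(w,pj))
st=get_state();print(st['tool_pos'],pf(np.array(st['tool_pos']),pj))
E
python3 plan.py 0.5117 0.0053 0.026 10.7 36
```

```text
[0.5174877  0.05100956 0.015     ] [-18.9  45.8] [-21.1  43.3]
[ 0.52736166 -0.03012786  0.015     ] [-24.2 -35.8] [-25.3 -38.3]
edge near [0.52425244 0.12396589 0.026     ] [  1.3 116.2]
[ 0.46392968 -0.00255346  0.02476081] [-81.4   3.1]
t 12.15 pos [ 0.4639 -0.0026  0.0248] F [ 0.6 -0.  -1. ] open 11.9 tool delta mm [-1.2 48.4 -1.1] rot deg [ 0.1 -0.1  0.1]
rows needed 2
-0.6,24.2,-0.6,0.06,-0.03,0.04
-0.6,24.2,-0.6,0.06,-0.04,0.03
```

```bash
python3 -m creep '[0,5,0,0,0,0,0,7,0,0,0,0,0,7,0,0,0,0,0,0,0,0,0,0]';python3 plan.py 0.5117 0.0034 0.026 10.7 36
```

```text
clock: 12.48
tool_pos: [0.484, 0.0011, 0.0254]
eef_rot: [0.638, 0.77, 0.001, 0.0]
contact_force: [1.0, -0.1, -1.4]
opening: 0.132
t 12.48 pos [0.484  0.0011 0.0254] F [ 1.  -0.1 -1.4] open 11.7 tool delta mm [-2.9 27.7 -0.6] rot deg [ 0.1 -0.   0.1]
rows needed 1
-2.9,27.7,-0.6,0.13,-0.04,0.06
```

```bash
python3 -m creep '[-1,6,0.3,0.1,0,0,-1,6,0,0,0,0,0,6,0,0,0,0,0,0,0,0,0,0]';python3 plan.py 0.5117 0.0034 0.026 10.7 36
python3 - <<'E'
from h import *
for n,(x,y) in {'top':(220,130),'side':(190,150)}.items():
    s=snap(n,n+'10.png');i=cv2.imread(f'pics/{n}10.png')[y:y+75,x:x+100]
    cv2.imwrite(f'pics/{n}10c.png',cv2.convertScaleAbs(cv2.resize(i,None,fx=8,fy=8,interpolation=cv2.INTER_CUBIC),alpha=1.4))
print(get_state()['tool_pos'])
E
```

```text
clock: 12.82
tool_pos: [0.5031, 0.0023, 0.0254]
eef_rot: [0.638, 0.77, 0.001, -0.0]
contact_force: [0.2, -0.4, -1.3]
opening: 0.13
t 12.82 pos [0.5031 0.0023 0.0254] F [ 0.2 -0.4 -1.3] open 11.5 tool delta mm [-0.5  8.6 -0.6] rot deg [ 0.  -0.1  0. ]
rows needed 1
-0.5,8.6,-0.6,0.04,-0.06,0
[0.50150784 0.0019413  0.02529641]
```

View pics/side10c.png

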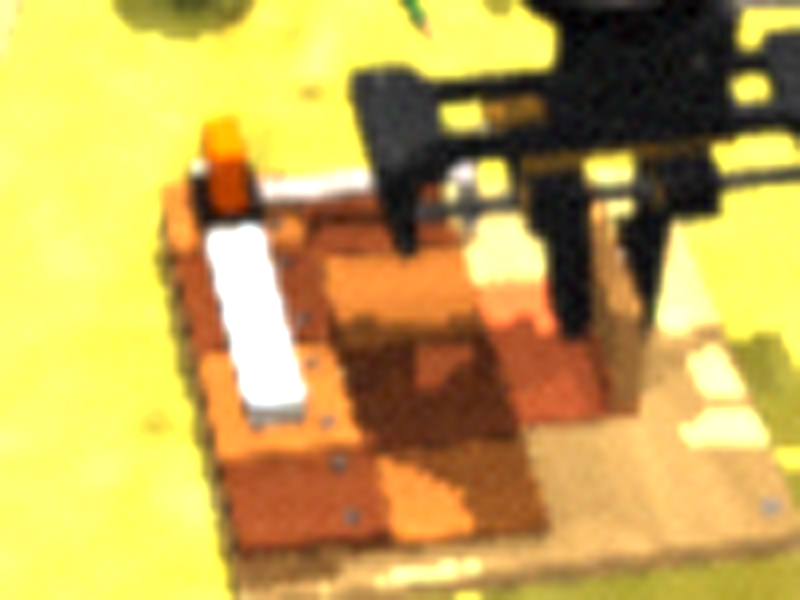

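```bash
python3 -m creep '[0,5,0,0,0,0,0,5,0,0,0,0,0,0,0,0,0,0]';python3 plan.py 0.5117 0.0034 0.020 10.7 36; python3 -m creep '[0,0,3,0,0,0,0,0,3,0,0,0,0,0,0,0,0,0]';python3 plan.py 0.5117 0.0034 0.020 10.7 36
```

```text
clock: 13.17
tool_pos: [0.5107, 0.0037, 0.0252]
eef_rot: [0.638, 0.77, -0.001, -0.001]
contact_force: [0.8, 0.5, -1.8]
opening: 0.132
t 13.17 pos [0.5107 0.0037 0.0252] F [ 0.8  0.5 -1.8] open 11.7 tool delta mm [-0.5  0.9  5.2] rot deg [-0.2  0.   0.1]
rows needed 1
-0.5,0.9,5.2,-0.22,0.01,0.06
clock: 13.42
tool_pos: [0.5108, 0.0037, 0.0254]
eef_rot: [0.637, 0.771, -0.001, 0.001]
contact_force: [-0.8, 0.0, -1.1]
opening: 0.13
t 13.42 pos [0.5108 0.0037 0.0254] F [-0.8  0.  -1.1] open 11.5 tool delta mm [-0.5  0.8  5.4] rot deg [0.  0.2 0.1]
rows needed 1
-0.5,0.8,5.4,0.01,0.21,0.1
```

```bash
python3 -m creep '[0,0,4,0,0,0,0,0,4,0,0,0,0,0,4,0,0,0]';python3 plan.py 0.5117 0.0034 0.020 10.7 36; python3 -m creep '[0,0,8,0,0,0,0,0,8,0,0,0]';python3 plan.py 0.5117 0.0034 0.020 10.7 36
```

```text
clock: 13.67
tool_pos: [0.5113, 0.0035, 0.0234]
eef_rot: [0.637, 0.771, -0.0, 0.006]
contact_force: [-8.1, -0.1, 51.2]
opening: 0.128
t 13.67 pos [0.5113 0.0035 0.0234] F [-8.1 -0.1 51.2] open 11.3 tool delta mm [-0.2  0.3  3.4] rot deg [0.5 0.6 0.2]
rows needed 1
-0.2,0.3,3.4,0.45,0.55,0.19
clock: 13.83
tool_pos: [0.5114, 0.0029, 0.0177]
eef_rot: [0.636, 0.771, 0.001, 0.011]
contact_force: [-11.1, 0.5, 64.9]
opening: 0.134
t 13.83 pos [0.5114 0.0029 0.0177] F [-11.1   0.5  64.9] open 11.8 tool delta mm [ 0.4  0.4 -2.3] rot deg [0.9 0.9 0.3]
rows needed 1
0.4,0.4,-2.3,0.85,0.9,0.25
```

```bash
python3 -m creep '[0,0,0,0.5,0.5,0.2,0,0,0,0.3,0.3,0,0,0,1,0,0,0]';python3 plan.py 0.5117 0.0034 0.020 10.7 36;python3 -m creep '[0,0,2,0,0,0]';python3 plan.py 0.5117 0.0034 0.020 10.7 36
python3 - <<'E'
from h import *
for n,(x,y) in {'top':(220,130),'side':(190,150)}.items():
    s=snap(n,n+'11.png');i=cv2.imread(f'pics/{n}11.png')[y:y+75,x:x+100]
    cv2.imwrite(f'pics/{n}11c.png',cv2.convertScaleAbs(cv2.resize(i,None,fx=8,fy=8,interpolation=cv2.INTER_CUBIC),alpha=1.4))
print(get_state()['tool_pos'],get_state()['contact_force'])
E
```

```text
clock: 14.08
tool_pos: [0.5119, 0.0028, 0.0199]
eef_rot: [0.637, 0.771, 0.0, 0.003]
contact_force: [-0.3, -0.2, -1.7]
opening: 0.13
t 14.08 pos [0.5119 0.0028 0.0199] F [-0.3 -0.2 -1.7] open 11.5 tool delta mm [ 0.6 -0.1 -0.1] rot deg [0.2 0.2 0.2]
rows needed 1
0.6,-0.1,-0.1,0.25,0.25,0.16
clock: 14.17
tool_pos: [0.5121, 0.0031, 0.0177]
eef_rot: [0.637, 0.771, 0.001, 0.003]
contact_force: [-5.0, 2.9, 22.9]
opening: 0.133
t 14.17 pos [0.5121 0.0031 0.0177] F [-5.   2.9 22.9] open 11.7 tool delta mm [ 0.3 -0.3 -2.3] rot deg [0.3 0.2 0.1]
rows needed 1
0.3,-0.3,-2.3,0.28,0.21,0.14
[0.51196297 0.00309651 0.01770995] [-0.50769442  0.38303837  8.20212453]
```

View pics/side11c.png

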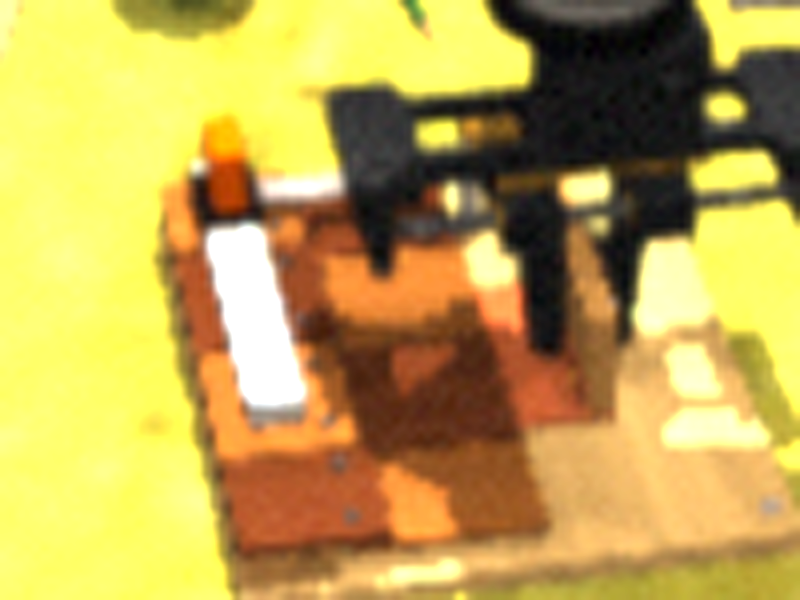

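```bash
python3 -m creep '[0,0,3,0.2,0.2,0]' 0 45; python3 - <<'E'
from h import *
exec(open('m8.py').read().split('z=.048')[0])
for i in range(6):
    snapshot('side');st=get_state();print(round(st['clock'],2),np.round(st['tool_pos'],4),np.round(st['contact_force'],1),round(st['opening']*88.1,1))
for a,zz in (((588,418),.016),((614,418),.012)):
    w=atz(s,g(a,190,150),zz);print(pf(w,pj),pf(w,(.5457,.012,.1735)))
print(pf(np.array(st['tool_pos']),pj),R.from_quat(st['eef_rot']).as_matrix()[:,2])
E
```

```text
clock: 14.35
tool_pos: [0.5119, 0.0032, 0.0171]
eef_rot: [0.637, 0.771, -0.0, 0.002]
contact_force: [-10.3, -0.5, 70.6]
opening: 0.129
14.5 [0.512  0.0032 0.0171] [-5.3 -0.6 36.7] 11.7
14.55 [0.512  0.0032 0.0171] [-6.6  0.1 37.2] 11.7
14.6 [0.512  0.0032 0.0171] [-5.5  0.3 36.7] 11.4
14.65 [0.512  0.0032 0.0171] [-5.6 -0.5 37. ] 11.5
14.7 [0.512  0.0032 0.0171] [-6.   0.1 37.5] 11.7
14.75 [0.512  0.0032 0.0172] [-6.3 -1.  37. ] 11.7
[-28.5  47.6] [-30.8  45. ]
[-39.5  44.5] [-41.6  41.7]
[-33.1  -0.1] [ 0.00298445 -0.00173545 -0.99999404]
```

```bash
python3 -m creep '[0,0,1.5,0,0,0]'; python3 - <<'E'
from h import *
for i in range(5):
    s=snapshot('side');st=get_state();print(round(st['clock'],2),np.round(st['tool_pos'],4),np.round(st['contact_force'],1),round(st['opening']*88.1,1))
E
```

```text
clock: 14.83
tool_pos: [0.5119, 0.0032, 0.0172]
eef_rot: [0.637, 0.771, 0.0, 0.002]
contact_force: [-1.6, -0.7, 15.0]
opening: 0.129
14.88 [0.512  0.0032 0.0172] [-4.3  0.8 27.9] 11.4
14.93 [0.512  0.0032 0.0172] [-3.7 -1.1 26.7] 11.7
14.98 [0.512  0.0032 0.0172] [-4.7 -0.9 27.9] 11.4
15.03 [0.512  0.0032 0.0172] [-3.9  0.4 27.7] 11.6
15.08 [0.5119 0.0032 0.0172] [-4.2  0.9 27.4] 12.1
```

```bash
python3 - <<'E'
from h import *
a=snap('side','side12.png');b=snap('top','top12.png')
for n in('tape_roll','pliers','green_cup'): print(n,[(d['xy'],d['score']) for c in('side','top') for d in find_in(n,c)[:1]])
i=np.hstack([cv2.imread('pics/side12.png')[110:300,180:330],cv2.imread('pics/top12.png')[90:280,130:400]]);cv2.imwrite('pics/fin.png',cv2.convertScaleAbs(cv2.resize(i,None,fx=1.9,fy=3*1.9/3),alpha=1.3))
i=cv2.imread('pics/side12.png')[150:225,190:290];cv2.imwrite('pics/finc.png',cv2.convertScaleAbs(cv2.resize(i,None,fx=8,fy=8,interpolation=cv2.INTER_CUBIC),alpha=1.4))
E
```

```text
tape_roll [([206.2, 272.7], 0.62), ([161.6, 153.1], 0.89)]
pliers [([293.1, 147.2], 0.5), ([379.1, 232.6], 0.91)]
green_cup [([216.9, 141.3], 0.79), ([373.4, 127.4], 0.74)]
```

View pics/fin.png

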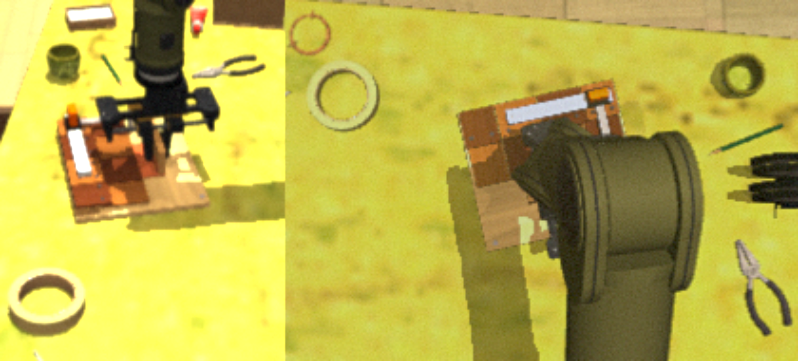

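View pics/finc.png

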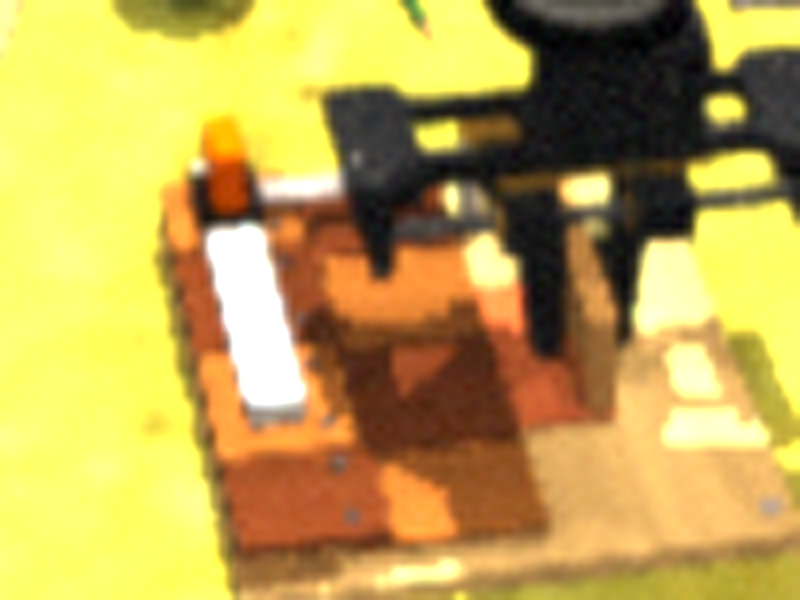

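```bash
python3 -c "
from plant import finish_job,get_state
s=get_state();print(s['clock'],s['contact_force'],s['opening']*88.1);print(finish_job())"
```

```text
15.4833 [-3.22745248 -0.60043391 27.36065223] 12.071665502593639
the job is handed in; nothing more can be done
None
```

I slid the lock to its far stop, tucked the flashing strip under the middle of the loose shingles, and handed the job in at 15.5 s. At that point I was still gripping the strip and pressing it down. No verdict was reported.

**Lock:** the knob travelled about 89 mm from an estimated start of 20 mm. It ended against a hard stop at about 17 N, and later pictures show the tooth clear of the middle, out by the panel's right edge.

**Flashing:**
- The thin edge is about 24–27 mm under the shingle edge; three estimates differ by those few millimetres.
- The batten lies within a few millimetres of the middle. The tool is within about 0.5° of square and tilted about 0.003 rad.
- The press was steady at about 27 N with the fingers on the batten (opening 12 mm).

**Shingles and other things:** the shingles look flat in the side picture. The tape roll, pliers and cup look where they were. The network's row for the tape roll in the top view differed by 26 pixels between the first and last pictures. In the pictures themselves the roll had not moved, so I took that as a detection error.

**Off plan:** my first press was too hard, with readings up to about 65 N, and the fingers slid about 6 mm down the batten. A later press row read 71 N as it ended and settled at 37 N, so I eased it back to 27 N. The fingertips may now also be resting on the tongue. I could not measure the lip height or the shingle angle directly. I judged both from the pictures and from the tool height.

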